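# Line up the last sample and seat the filter funnel

## Robot

A 6-joint arm with a two-finger parallel gripper is mounted at the origin on the work surface. World frame = base frame: x ahead of the robot, y to its left, z up, the work surface at z = 0. Lengths are in m, angles in rad, forces in N, time in s.
With the tool pointing down it reaches from about 0.35 to 0.775 m from the base axis. Payload 5.5 kg.
Tool frame: the origin (TCP) lies between the finger pads; the fingertips stand 22 mm ahead of it and the grasp point (between the pads) lies 3 mm ahead of it; z points along the fingers, y is the line along which they close (so a half turn about z gives the same grasp; the last joint's range is limited). The gripper opens to 85 mm and grips with 20 to 120 N. Pads are 22 mm wide; open, the fingers measure 114 mm over their backs; the gripper's body (76 mm by 85 mm) begins 54 mm behind the grasp point. The pads swing forward as they close: fully open they stand 13 mm farther back than shut.
Start: joints at [-1.374, 0.313, 0.046, 1.304, 0, 1.431], TCP at [0.19, -0.543, 0.253] pointing down, gripper open.
Joint ranges: [-2.76, 2.76], [-0.86, 1.69], [-1.03, 1.26], [-2.2, 2.34], [-1.47, 1.5], [-3.14, 3.14]. Speed limits (rad/s): [2.57, 2.57, 3.14, 3.14, 3.14, 3.14].

## Interface

Orientations are given as a unit quaternion [w, x, y, z].
In Python, from workcell import env, eyes gives the robot as it stands (env), with the cameras (eyes).
- The arm moves only by the shell command python3 nudge.py 'ROWS' [OPENING] [FORCE]. ROWS is 1 to 8 rows, one to a line, with the numbers parted by spaces; each row has 6 numbers: dx, dy, dz in normalised numbers (1 is 500 mm), then a rotation vector rx, ry, rz in parts of the range, where 1.0 means 2 rad; each row is the pose to reach, as a shift and turn from the pose commanded when the command began, along the tool's axes at that moment; what a row does not reach only later rows make up. A row lasts 1/8 s, in which the tool goes at most 0.0625 m and 0.188 rad, less where a joint would pass 70% of its speed; a pose out of reach is approached as far as the arm can. OPENING is the finger opening in m, set as the command begins (- or left out keeps the last). The fingers move at their own pace and stop on an object; FORCE is the grip in N (left out, the last holds). Time passes only in rows, so rows that do not move let the fingers close. It prints the time, the measured TCP pose, the force, the opening and the grip force at its end. Input that does not fit is refused with a message, and nothing moves.
- env.get_state(): the state, without advancing time (a new reading comes with each control period).
- eyes.read_camera(name): name is "side" or "top" or "wrist"; returns a dict with "image" (384x512x3 uint8, red, green, blue), "K" (3x3 intrinsics, pixels), "R" (3x3) and "t" (3): a world point X has camera coordinates R X + t. Camera axes: x right, y down, z forward; pixel columns grow to the right and rows downward; lengths in m; the calibration is good to about 2 mm. The wrist camera is an equidistant fisheye: a pixel r from the principal point sees the ray r / f radians off the axis. A picture is of the moment at which its call begins. There is no depth.
- env.hand_in(): hands the job in; it is judged then, once.
The state is a dict: "clock": time; "joint_pos": joint angles; "qvel": joint speeds; "tau": joint torques, N m; "tcp_pos": TCP position; "orientation": TCP orientation; "wrist_force": force on the tool from outside, world axes, zero at the start; "ft_torque": the same for the moment, N m; "finger_gap": finger opening in m; "grip_force": force on a finger pad.
Only numpy, scipy, OpenCV 4.12 (cv2) and the standard library are available. Lean on these libraries where they do the work, as an engineer would, in place of code of your own. Each camera call takes 0.05 s, during which the arm holds its last target. There are 200 camera calls.

## Task

Set up the last station of the vacuum filtration manifold: first stand the sample bottle from the bench in the gap in the row on the steel riser, upright and in line with the others, midway between its two neighbours. Then take the knurled collar of the steel funnel that stands higher than the other two, turn it until its hidden keyways drop over the pins, and push it fully home against the sprung screen. Finish still gripping the funnel and holding it pushed home, as you would until the vacuum takes it, and leave everything else where it stands.

Things in the scene. Friction and masses are not known exactly. Their poses are not given: they have to be found in the camera images.
- bottle: The sample bottle to put in the row: 104 mm high, 0.16 to 0.26 kg, clear body 56 mm in diameter up to 64 mm, then a shoulder; ribbed screw cap 53 mm in diameter from 80 to 104 mm above its foot (grip it by the cap). Starts upright on the bench in front of the riser. Origin: centre of its underside, z up.
- riser: Stainless bench riser (fixed): a shelf 110 mm deep (its x) and 360 mm long (its y), its flat top 100 mm above the bench; a rear lip at its +x edge rises 16 mm above the top. Origin: on the bench under its centre; z up. The row stands along its y axis at x = 0, in four places 85 mm apart. The riser may be turned a few degrees.
- gap (a point): The middle of the empty place in the row, on the riser's top (riser x = 0, y = -42.5 mm, z = 100 mm). The bottle's origin belongs here. Axes as the riser's.
- row_a: A sample bottle of the same kind in the row, in the place at y = -127.5 mm of the riser: one neighbour of the gap. Origin: centre of its underside.
- row_b: A sample bottle of the same kind in the row, at y = +42.5 mm of the riser: the other neighbour of the gap.
- row_c: A sample bottle of the same kind at the end of the row, y = +127.5 mm of the riser.
- funnel: The stainless filter funnel not yet seated, 0.17 to 0.31 kg, 72 mm high: knurled collar 60 mm in diameter, 36 mm high, with a cup 52 mm in diameter above it. Sits loosely (1.1 mm play) over its station's spigot, its lower edge riding on three pins, 14 mm higher than the two seated funnels. Origin: centre of the collar's lower edge; z up along its axis.
- collar (a point): Grip point: on the funnel's axis 26 mm above the collar's lower edge. The collar is round, so grip it from above with the fingers turned any way. Height of funnel's origin above the bench: 120 mm riding on the pins, 112 mm dropped and resting on the sprung screen, 106 mm pushed home (collar on the station's flange, a hard stop).
- keyways (a point): Centre of the collar's lower edge. Inside it are three hidden keyways 120 degrees apart, one along the funnel's x axis, 11 mm wide for 6 mm pins (they pass within about 5 degrees). How the pins are turned is not known: feel for them. Turned clockwise seen from above under light pressure, the funnel drops over the pins after 0.25 to 1.2 rad.
- screen (a joint): The sprung support screen of this funnel's station, inside it: how far it is pressed down (m). 0 untouched, 0.006 when the funnel is home. It resists with 5 N at first touch and 11 N at home, so the funnel rises again when it is not held down.
- manifold: Three-place stainless vacuum manifold (fixed): a pipe 390 mm long along its y axis, three stations at y = -130, 0 and +130 mm, with a compact pump (170 x 120 x 140 mm) at x = +35, y = -395 mm. Two stations carry seated funnels (tops 178 mm above the bench); the raised funnel is on any one of the three. Origin: on the bench under the middle of the pipe, z up.
- tube_rack: Bystander: blue tube rack, 122 x 84 x 40 mm.
- dishes: Bystander: stack of three culture dishes, 91 mm in diameter, 48 mm high.
- membrane_box: Bystander: carton of membranes, 77 x 77 x 32 mm.
- spray_bottle: Bystander: white spray bottle, 72 mm in diameter, 172 mm high.
- flask: Bystander: conical flask, 84 mm in diameter, 124 mm high.
- beaker: Bystander: beaker, 68 mm in diameter, 85 mm high.
- marker: Bystander: marker pen lying down, 137 mm long, 14 mm thick.

How it is judged:
On the way, in this order (a step that is already met when the one before it is completed fails the run):
1. the sample bottle stands released and upright in the gap of the row on the riser (x of bottle in the frame of riser between -0.015 and 0.015 m and y of bottle in the frame of riser between -0.0575 and -0.0275 m and z of bottle in the frame of riser between 0.096 and 0.105 m and angle between bottle's own z axis and vertical below 0.08 rad and contact force between the fingers and bottle below 0.1 N and linear speed of bottle below 0.02 m/s), for 0.3 s.
2. the funnel has dropped over the pins (height (world z) of funnel below 0.1145 m and angle between funnel's own z axis and vertical below 0.06 rad), for 0.2 s.
At the end, for the whole second after the job is handed in: Funnel home on its pins (origin below 107.8 mm, tilt under 0.06 rad, screen pressed over 4.5 mm), still, gripped by the fingers (over 2 N); sample bottle released, still, upright (0.08 rad) on the riser within 15 mm of the row's line and of the middle of the gap (all of step 1 and height (world z) of funnel below 0.1078 m and value of joint screen above 0.0045 m and angle between funnel's own z axis and vertical below 0.06 rad and contact force between the fingers and funnel above 2 N and linear speed of funnel below 0.02 m/s); the arm keeps its last pose, push and grip.
It fails at once if a bottle of the row is pushed more than 15 mm or tipped (distance of any of row_a, row_b, row_c from where it was at the start of the episode above 0.015 m or angle between any of row_a, row_b, row_c's own z axis and vertical above 0.3 rad).
It fails at once if a bystander is pushed more than 30 mm (distance of any of tube_rack, dishes, membrane_box, spray_bottle, flask, beaker, marker from where it was at the start of the episode above 0.03 m).
It also fails if it takes over 61 s, if anything falls off the work surface, if the arm or the gripper's body presses on something with over 40 N, if the wrist force passes 120 N, or if a joint passes its speed limit or range.

## Working session

There is one attempt and no reset: what is moved stays moved. The work goes in short steps, Python scripts to look and compute and a shell command to move; the robot and the scene stay as the last step left them, time stands still between calls to the robot, and variables do not carry over. Pictures are saved under pics/ and viewed, at most 10 in all, crops included, and the job is handed in when it is done.

```bash
ls; mkdir -p pics; python3 - <<'E'
from workcell import env, eyes
import cv2,numpy as np
s=env.get_state();print(s)
for n in("top","side"):
    c=eyes.read_camera(n);cv2.imwrite(f"pics/{n}0.png",c["image"][:,:,::-1]);np.savez(f"pics/{n}0.npz",**c);print(n,c["K"].tolist(),c["R"].round(3).tolist(),c["t"])
E
```

```text
nudge.py
pics
workcell.py
{'clock': 0.0, 'joint_pos': array([-1.37358696e+00,  3.13959697e-01,  4.49794836e-02,  1.30358669e+00,
       -1.61605690e-05,  1.43120571e+00]), 'qvel': array([ 7.98587615e-04, -5.41729897e-04,  1.59181350e-03, -4.24857884e-04,
       -5.48765348e-04,  3.37548074e-05]), 'tau': array([ 9.16410936e-04, -4.80630469e+01,  2.98530436e+01,  1.96272531e-02,
        2.23029232e-06,  3.53166296e-07]), 'tcp_pos': array([ 0.18991876, -0.54223531,  0.25243219]), 'orientation': array([-8.84686724e-04,  9.85853811e-01,  1.67605132e-01, -3.35779641e-05]), 'wrist_force': array([-0.04385039,  0.29052741,  0.26158339]), 'ft_torque': array([ 0.01685874, -0.02906719,  0.01245556]), 'grip_force': 0.0, 'finger_gap': 0.08497912031602577}
top [[403.516147638889, 0.0, 249.91252302197427], [0.0, 403.516147638889, 187.16420292041767], [0.0, 0.0, 1.0]] [[0.011, -1.0, 0.011], [-0.994, -0.012, -0.11], [0.11, -0.01, -0.994]] [0.02586093 0.54211968 1.20970482]
side [[365.8745405211622, 0.0, 251.77780895227386], [0.0, 365.8745405211622, 191.59458887690542], [0.0, 0.0, 1.0]] [[-0.942, -0.336, 0.014], [-0.24, 0.642, -0.728], [0.236, -0.689, -0.685]] [0.50990487 0.18385471 1.04470392]
```

View pics/top0.png

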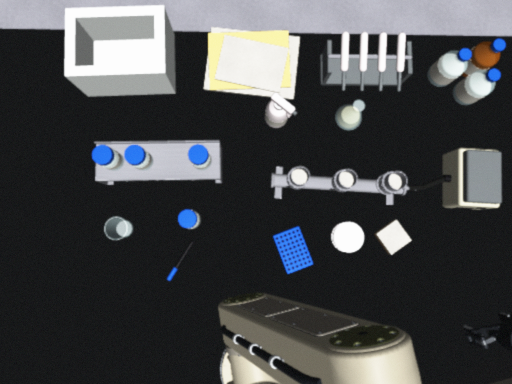

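View pics/side0.png

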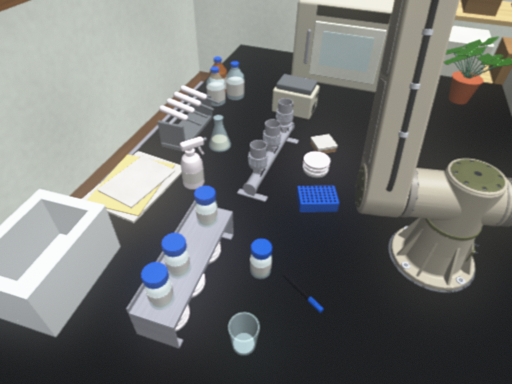

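The top view shows the loose bottle's cap at (188,219) and the row caps at (103,155), (135,156) and (199,155), so the gap is near (167,155). The funnels are at (299,176), (346,179) and (394,181). The side view shows the same layout, with the loose cap at (261,248) and funnels near (258,155), (272,135) and (286,110). Next I'll triangulate the caps and enlarge the funnels.

```bash
cat > h.py <<'E'
import numpy as np,cv2
def ray(c,u,v):
    d=np.linalg.inv(c["K"])@[u,v,1.]; R=c["R"]; return -R.T@c["t"],R.T@d
def plane(c,u,v,z):
    o,d=ray(c,u,v); return o+d*(z-o[2])/d[2]
def proj(c,X):
    p=c["K"]@(c["R"]@np.asarray(X,float)+c["t"]); return p[:2]/p[2]
def tri(c1,p1,c2,p2):
    P=[c["K"]@np.c_[c["R"],c["t"]] for c in(c1,c2)]
    X=cv2.triangulatePoints(P[0],P[1],np.float64(p1).reshape(2,1),np.float64(p2).reshape(2,1))[:,0];X=X[:3]/X[3]
    return X,max(np.linalg.norm(proj(c,X)-p) for c,p in((c1,p1),(c2,p2)))
def blue(img,amin=60):
    h=cv2.cvtColor(img,cv2.COLOR_RGB2HSV);m=cv2.inRange(h,(100,150,60),(125,255,255))
    n,l,s,ce=cv2.connectedComponentsWithStats(m)
    return [(ce[i].round(2).tolist(),int(s[i,4]),s[i,:4].tolist()) for i in range(1,n) if s[i,4]>=amin]
E
python3 - <<'E'
from h import *
T=dict(np.load("pics/top0.npz"));S=dict(np.load("pics/side0.npz"))
bt,bs=blue(T["image"]),blue(S["image"])
for a,_,_ in bt:
    for b,_,_ in bs:
        X,e=tri(T,a,S,b)
        if e<3 and 0<X[2]<.3: print(a,b,X.round(4),round(e,2))
cv2.imwrite("pics/f.png",np.hstack([cv2.resize(c["image"][y:y+75,x:x+100,::-1] if 0 else c["image"][y:y+h,x:x+w,::-1],(400,400),interpolation=2) for c,x,y,w,h in((T,270,120,140,140),(S,230,90,100,100))]))
E
```

```text
[101.59, 154.58] [153.96, 274.42] [0.6059 0.43   0.1971] 0.13
[134.42, 154.37] [173.17, 243.86] [0.6083 0.3435 0.1945] 0.03
[197.9, 154.04] [205.29, 193.87] [0.6098 0.1733 0.1968] 0.48
[186.32, 218.14] [261.2, 247.79] [0.4419 0.214  0.0989] 0.32
[292.67, 249.71] [317.55, 198.35] [ 0.3521 -0.1009  0.0177] 0.18
[171.56, 273.74] [315.18, 304.1] [0.2765 0.2675 0.009 ] 0.19
```

View pics/f.png

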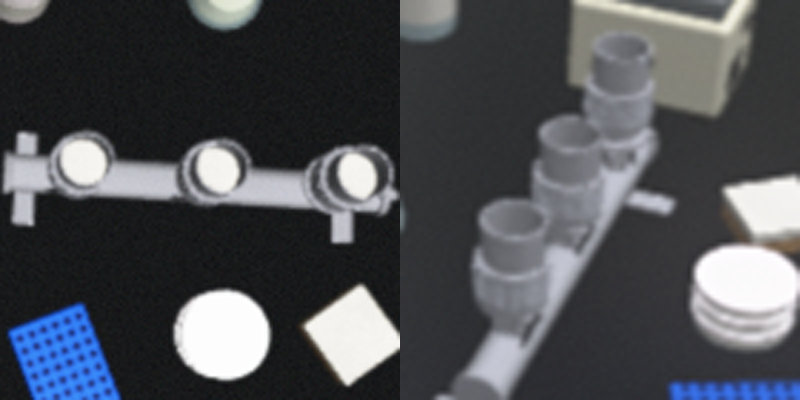

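The funnels in the crop stand left to right along the manifold. The rightmost one in the top view (furthest −y, about (395,181)) shows the most spigot underneath, so it looks like the raised one. I'll check that by triangulating the rims.

```bash
cat >> h.py <<'E'
def rot(q):
    from scipy.spatial.transform import Rotation as Ro
    return Ro.from_quat([q[1],q[2],q[3],q[0]])
def delta(s,p,psi=None):
    "shift in tool axes to world p, turn about tool z so that tool x points at angle psi"
    R=rot(s["orientation"]).as_matrix(); d=R.T@(np.array(p)-s["tcp_pos"])
    y=np.arctan2(R[1,0],R[0,0]); return d.round(4), None if psi is None else round(-(psi-y),3)
E
python3 - <<'E'
from h import *
from workcell import env, eyes
T=dict(np.load("pics/top0.npz"));S=dict(np.load("pics/side0.npz"))
for a,b in(((299.4,176),(258.3,145.5)),((346,179.5),(272.5,123.5)),((395,181.2),(285.5,103))):
    X,e=tri(T,a,S,b);print(X.round(4),e.round(2))
s=env.get_state();print(s["tcp_pos"])
print(delta(s,(.40,-.25,.27)),delta(s,(.442,.214,.25),np.pi/2+.015))
E
```

```text
[ 0.5583 -0.1011  0.1744] 0.14
[ 0.5505 -0.2266  0.1797] 0.52
[ 0.5451 -0.3572  0.1874] 0.03
[ 0.18992414 -0.54226561  0.25249779]
(array([ 0.2949, -0.2065, -0.0171]), None) (array([ 0.4878, -0.6305,  0.0037]), np.float64(-1.249))
```

The manual's scale: shifts go in shares of 500 mm and turns go in shares of 2 rad. Converting my numbers, 0.295 m is 0.59, 0.25 m is 0.5, -0.6 rad is -0.3.

```bash
python3 nudge.py '0.1 -0.068 -0.006 0 0 -0.05
0.2 -0.14 -0.012 0 0 -0.1
0.3 -0.21 -0.02 0 0 -0.15
0.4 -0.28 -0.026 0 0 -0.2
0.5 -0.35 -0.03 0 0 -0.25
0.59 -0.412 -0.034 0 0 -0.3' 0.085
python3 - <<'E'
from h import *
from workcell import env, eyes
s=env.get_state();print(s["joint_pos"].round(2),delta(s,(.44,.214,.25),np.pi/2+.015))
E
```

```text
clock: 0.85
tcp_pos: [0.4011, -0.2488, 0.2702]
orientation: [-0.0, 0.891, 0.453, -0.0]
wrist_force: [-0.1, 0.2, -0.3]
finger_gap: 0.085
grip_force: 0.0
[-0.73  0.11 -0.17  1.29  0.    1.48] (array([ 0.3968, -0.2414,  0.0202]), np.float64(-0.645))
```

Converted, 0.397 m is 0.794, 0.35 m is 0.7, -0.645 rad is -0.3225.

```bash
python3 nudge.py '0.1 -0.06 0.004 0 0 -0.04
0.2 -0.12 0.01 0 0 -0.08
0.3 -0.18 0.014 0 0 -0.12
0.4 -0.24 0.02 0 0 -0.16
0.5 -0.3 0.024 0 0 -0.2
0.6 -0.36 0.03 0 0 -0.24
0.7 -0.42 0.036 0 0 -0.28
0.794 -0.482 0.04 0 0 -0.3225'
python3 - <<'E'
from h import *
from workcell import env, eyes
c=eyes.read_camera("wrist");np.savez("pics/w1.npz",**c);cv2.imwrite("pics/w1.png",c["image"][:,:,::-1])
s=env.get_state();print(s["joint_pos"].round(2),s["tcp_pos"],c["K"],c["R"].round(3),c["t"],-c["R"].T@c["t"])
print(blue(c["image"]))
E
```

```text
clock: 1.85
tcp_pos: [0.4411, 0.2138, 0.2499]
orientation: [0.0, 0.702, 0.712, -0.0]
wrist_force: [1.2, -0.6, 0.6]
finger_gap: 0.0853
grip_force: 0.0
[ 0.3   0.15 -0.17  1.25  0.    1.85] [0.4409028  0.21931228 0.24946428] [[297.31863964   0.         255.0681166 ]
 [  0.         297.31863964 189.11084818]
 [  0.           0.           1.        ]] [[ 1.     0.015 -0.   ]
 [ 0.014 -0.966  0.26 ]
 [ 0.004 -0.26  -0.966]] [-0.44326531  0.16657037  0.42909661] [0.4393164  0.27865157 0.37109047]
[([482.81, 40.13], 3550, [451, 0, 61, 81]), ([127.35, 120.98], 408, [113, 109, 30, 26]), ([256.47, 181.67], 2677, [228, 153, 58, 58]), ([463.22, 251.33], 2611, [432, 219, 59, 70])]
```

View pics/w1.png

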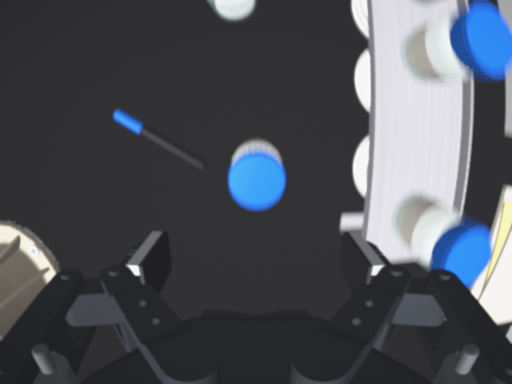

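The wrist view shows the loose cap's disc at (256,182), with row neighbours a at (463,251) and b at (483,40) and the marker at (127,121). I'll refine the positions from here.

```bash
cat >> h.py <<'E'
def wplane(c,u,v,z):
    K=c["K"];x=np.array([(u-K[0,2])/K[0,0],(v-K[1,2])/K[1,1]]);r=np.hypot(*x)
    d=c["R"].T@np.r_[x/max(r,1e-9)*np.sin(r),np.cos(r)];o=-c["R"].T@c["t"]
    return o+d*(z-o[2])/d[2]
E
python3 - <<'E'
from h import *
from workcell import env, eyes
c=eyes.read_camera("wrist");np.savez("pics/w2.npz",**c)
s=env.get_state();print(s["tcp_pos"].round(4),blue(c["image"]))
for p,a,bb in blue(c["image"]):
    for z in(.104,.204): print(p,a,z,wplane(c,*p,z).round(4))
E
```

```text
[0.4407 0.2163 0.2494] [([483.38, 55.97], 3543, [453, 19, 59, 74]), ([128.12, 127.48], 364, [113, 116, 31, 25]), ([256.29, 190.09], 2612, [227, 161, 59, 58]), ([461.74, 259.89], 2052, [429, 234, 59, 59])]
[483.38, 55.97] 3543 0.104 [0.6892 0.3711 0.104 ]
[483.38, 55.97] 3543 0.204 [0.5954 0.3383 0.204 ]
[128.12, 127.48] 364 0.104 [0.3184 0.271  0.104 ]
[128.12, 127.48] 364 0.204 [0.3634 0.2757 0.204 ]
[256.29, 190.09] 2612 0.104 [0.4414 0.2123 0.104 ]
[256.29, 190.09] 2612 0.204 [0.4403 0.239  0.204 ]
[461.74, 259.89] 2052 0.104 [0.6979 0.1283 0.104 ]
[461.74, 259.89] 2052 0.204 [0.6008 0.1865 0.204 ]
```

Converted, 0.156 m is 0.312, -0.003 m is -0.006.

```bash
python3 nudge.py '-0.006 0.002 0.1 0 0 0
-0.006 0.002 0.2 0 0 0
-0.006 0.002 0.28 0 0 0
-0.006 0.002 0.312 0 0 0
-0.006 0.002 0.312 0 0 0' 0.085
python3 nudge.py '0 0 0 0 0 0
0 0 0 0 0 0
0 0 0 0 0 0
0 0 0 0 0 0
0 0 0 0 0 0
0 0 0 0 0 0' 0.04 40
```

```text
clock: 2.58
tcp_pos: [0.4409, 0.2078, 0.0927]
orientation: [-0.001, 0.704, 0.711, -0.002]
wrist_force: [0.8, -0.0, 0.1]
finger_gap: 0.0845
grip_force: 0.0
clock: 3.32
tcp_pos: [0.4433, 0.209, 0.0956]
orientation: [0.001, 0.703, 0.711, 0.001]
wrist_force: [-0.0, 0.6, 6.6]
finger_gap: 0.052
grip_force: 41.5
```

Converted, -0.14 m is -0.28, -0.13 m is -0.26.

```bash
python3 nudge.py '0 0 -0.06 0 0 0
0.02 0 -0.16 0 0 0
0.06 0 -0.26 0 0 0
0.09 0 -0.28 0 0 0
0.09 0 -0.28 0 0 0'
python3 - <<'E'
from h import *
from workcell import env, eyes
c=eyes.read_camera("wrist");np.savez("pics/w3.npz",**c);cv2.imwrite("pics/w3.png",c["image"][:,:,::-1])
S=eyes.read_camera("side");np.savez("pics/side1.npz",**S);T=eyes.read_camera("top")
bt,bs=blue(T["image"],20),blue(S["image"],20)
for a,n,_ in bt:
    for b,m,_ in bs:
        X,e=tri(T,a,S,b)
        if e<3 and 0<X[2]<.4: print(a,n,b,m,X.round(4),round(e,2))
s=env.get_state();print(s["tcp_pos"],s["joint_pos"].round(2),s["wrist_force"].round(1),s["finger_gap"],delta(s,(.6085,.255,.24),np.pi/2+.015))
E
```

```text
clock: 3.95
tcp_pos: [0.442, 0.2546, 0.2343]
orientation: [0.0, 0.703, 0.712, 0.0]
wrist_force: [0.0, -0.3, -3.0]
finger_gap: 0.0523
grip_force: 42.9
[498.72, 44.69] 171 [217.5, 58.5] 20 [ 0.9507 -0.6829  0.1541] 0.23
[498.72, 44.69] 171 [214.22, 68.74] 27 [ 0.9904 -0.7323  0.078 ] 0.49
[464.45, 53.74] 154 [217.5, 58.5] 20 [ 0.8896 -0.5455  0.2191] 0.9
[464.45, 53.74] 154 [214.22, 68.74] 27 [ 0.9215 -0.5814  0.1547] 0.21
[493.63, 74.49] 168 [234.18, 63.18] 33 [ 0.8611 -0.6619  0.1554] 0.08
[101.61, 154.62] 355 [154.0, 274.43] 545 [0.6058 0.43   0.197 ] 0.12
[134.42, 154.37] 316 [173.17, 243.83] 435 [0.6083 0.3435 0.1946] 0.04
[197.88, 154.01] 300 [205.23, 193.89] 293 [0.6099 0.1734 0.1968] 0.47
[169.4, 218.67] 55 [256.51, 224.78] 446 [0.4413 0.2417 0.2153] 2.35
[292.68, 249.71] 1273 [317.64, 198.39] 1037 [ 0.3519 -0.1009  0.0175] 0.23
[171.56, 273.74] 89 [315.17, 304.15] 124 [0.2765 0.2675 0.0088] 0.19
[0.44070693 0.25304074 0.23215361] [ 0.36  0.19 -0.16  1.22 -0.    1.92] [ 0.3  0.6 -2. ] 0.051462235688229885 (array([ 1.000e-04,  1.678e-01, -8.500e-03]), np.float64(-0.004))
```

View pics/w3.png

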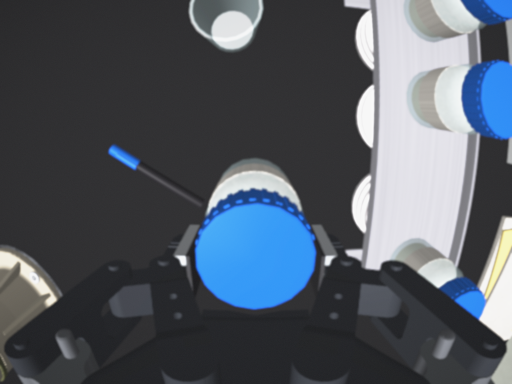

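The bottle hangs upright in the fingers, cap at (256,255), and the row and gap are clear on the right.

Converted, 0.168 m is 0.336, 0.001 m is 0.002.

```bash
python3 nudge.py '0 0.06 0 0 0 0
0 0.16 0 0 0 0
0 0.26 0 0 0 0
0 0.316 0 0 0 0
0.002 0.336 0 0 0 0
0.002 0.336 0 0 0 0
0.002 0.336 0 0 0 0'
python3 - <<'E'
from h import *
from workcell import env, eyes
c=eyes.read_camera("wrist");np.savez("pics/w4.npz",**c);cv2.imwrite("pics/w4.png",c["image"][:,:,::-1])
s=env.get_state();print(s["tcp_pos"],s["joint_pos"].round(2),s["finger_gap"])
for p,a,bb in blue(c["image"]): print(p,a,bb,wplane(c,*p,.204).round(4),wplane(c,*p,s["tcp_pos"][2]+.0085).round(4))
E
```

```text
clock: 4.97
tcp_pos: [0.6086, 0.2566, 0.234]
orientation: [-0.0, 0.703, 0.711, -0.001]
wrist_force: [0.2, -0.0, -1.8]
finger_gap: 0.0518
grip_force: 42.9
[0.60865594 0.25675888 0.23437166] [ 0.28  0.49  0.27  1.35 -0.    1.84] 0.05182822181948475
[256.12, 71.56] 7817 [206, 22, 102, 100] [0.6072 0.3417 0.204 ] [0.6072 0.3365 0.2429]
[28.81, 160.68] 243 [18, 151, 23, 21] [0.4619 0.2979 0.204 ] [0.4993 0.304  0.2429]
[254.94, 251.62] 11539 [194, 189, 123, 127] [0.6078 0.2441 0.204 ] [0.6076 0.264  0.2429]
[118.42, 352.54] 404 [99, 338, 37, 32] [0.5022 0.1473 0.204 ] [0.5292 0.1921 0.2429]
```

View pics/w4.png

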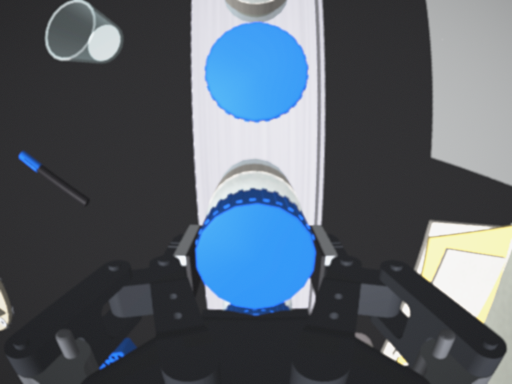

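b's disc is at (256,71), and the held bottle is in line with it over the shelf. It sits about 3 mm too far toward b, so I'll shift back and lower.

Converted, 0.034 m is 0.068, -0.003 m is -0.006.

```bash
python3 nudge.py '-0.006 0 0.02 0 0 0
-0.006 0 0.044 0 0 0
-0.006 0 0.06 0 0 0
-0.006 0 0.068 0 0 0
-0.006 0 0.068 0 0 0
-0.006 0 0.068 0 0 0'
```

```text
clock: 5.78
tcp_pos: [0.6102, 0.2537, 0.2006]
orientation: [0.0, 0.703, 0.711, 0.0]
wrist_force: [-0.4, 0.1, -1.4]
finger_gap: 0.0523
grip_force: 42.9
```

Converted, 0.006 m is 0.012, 0.004 m is 0.008.

```bash
python3 nudge.py '0 0 0.004 0 0 0
0 0 0.008 0 0 0
0 0 0.012 0 0 0
0 0 0.012 0 0 0'
```

```text
clock: 6.28
tcp_pos: [0.6099, 0.2538, 0.1957]
orientation: [0.0, 0.703, 0.711, 0.001]
wrist_force: [-2.2, 0.2, 4.8]
finger_gap: 0.0519
grip_force: 43.5
```

Converted, -0.001 m is -0.002.

```bash
python3 nudge.py '0 0 -0.002 0 0 0
0 0 -0.002 0 0 0
0 0 -0.002 0 0 0
0 0 -0.002 0 0 0
0 0 -0.002 0 0 0' 0.085
python3 nudge.py '0 0 -0.04 0 0 0
0 0 -0.1 0 0 0
0 0 -0.17 0 0 0
0 0 -0.22 0 0 0
0 0 -0.22 0 0 0'
python3 - <<'E'
from h import *
from workcell import env, eyes
c=eyes.read_camera("wrist");np.savez("pics/w5.npz",**c);cv2.imwrite("pics/w5.png",c["image"][:,:,::-1])
s=env.get_state();print(s["tcp_pos"],s["joint_pos"].round(2))
for p,a,bb in blue(c["image"]): print(p,a,bb,wplane(c,*p,.204).round(4))
S=eyes.read_camera("side");print(blue(S["image"],100))
p=(.5451,-.3572,.26); print(delta(s,p,np.pi/2))
E
```

```text
clock: 6.9
tcp_pos: [0.6099, 0.2536, 0.1951]
orientation: [0.0, 0.703, 0.711, -0.0]
wrist_force: [-0.4, -0.3, 0.2]
finger_gap: 0.0847
grip_force: 0.0
clock: 7.52
tcp_pos: [0.6109, 0.2539, 0.3076]
orientation: [0.001, 0.703, 0.711, 0.002]
wrist_force: [-0.9, -1.1, 0.6]
finger_gap: 0.0849
grip_force: 0.0
[0.61039438 0.25377865 0.30563198] [ 0.27  0.49  0.43  1.51 -0.    1.83]
[251.15, 5.45] 570 [224, 0, 55, 15] [0.6059 0.4024 0.204 ]
[251.76, 80.86] 3579 [218, 48, 69, 67] [0.6071 0.3419 0.204 ]
[53.89, 151.97] 198 [44, 143, 21, 19] [0.4298 0.2912 0.204 ]
[251.91, 188.89] 3354 [220, 156, 65, 67] [0.608  0.2587 0.204 ]
[253.32, 276.95] 2827 [223, 247, 62, 60] [0.6099 0.1787 0.204 ]
[108.88, 342.42] 871 [91, 324, 38, 38] [0.4466 0.0766 0.204 ]
[([400.87, 51.2], 740, [387, 34, 29, 36]), ([317.62, 198.43], 1030, [297, 185, 43, 27]), ([205.0, 195.29], 279, [194, 186, 22, 19]), ([190.55, 216.9], 336, [180, 208, 22, 20]), ([173.28, 243.93], 437, [161, 233, 25, 23]), ([153.99, 274.43], 541, [141, 262, 27, 26]), ([315.24, 304.14], 125, [307, 296, 17, 17])]
(array([-0.6102, -0.0721,  0.0453]), np.float64(0.011))
```

View pics/w5.png

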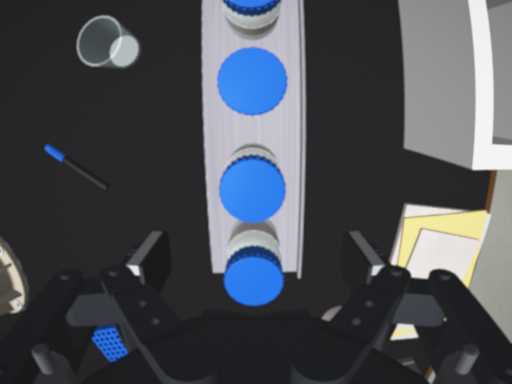

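The bottle stands upright in line, midway between its neighbours: disc at (252,189) between (252,81) and (253,281). Now to the funnel.

Converted, -0.46 m is -0.92, -0.28 m is -0.56.

```bash
python3 nudge.py '-0.08 -0.01 0 0 0 0
-0.2 -0.02 0 0 0 0
-0.32 -0.04 0 0 0 0
-0.44 -0.06 0 0 0 0
-0.56 -0.08 0 0 0 0
-0.68 -0.1 0 0 0 0
-0.8 -0.12 0 0 0 0
-0.92 -0.14 0 0 0 0'
python3 nudge.py '-0.1 0 0.02 0 0 0.005
-0.2 0 0.04 0 0 0.005
-0.28 -0.002 0.06 0 0 0.005
-0.3 -0.004 0.08 0 0 0.005
-0.3 -0.004 0.08 0 0 0.005
-0.3 -0.004 0.08 0 0 0.005'
python3 - <<'E'
from h import *
from workcell import env, eyes
c=eyes.read_camera("wrist");np.savez("pics/w6.npz",**c);cv2.imwrite("pics/w6.png",c["image"][:,:,::-1])
s=env.get_state();print(s["tcp_pos"],s["joint_pos"].round(2),-c["R"].T@c["t"])
E
```

```text
clock: 8.62
tcp_pos: [0.5437, -0.2086, 0.3033]
orientation: [-0.001, 0.703, 0.711, -0.0]
wrist_force: [0.7, -0.8, 0.4]
finger_gap: 0.0853
grip_force: 0.0
clock: 9.38
tcp_pos: [0.5447, -0.3556, 0.2653]
orientation: [-0.0, 0.706, 0.708, 0.0]
wrist_force: [0.4, 0.6, 0.4]
finger_gap: 0.085
grip_force: 0.0
[ 0.54497914 -0.35563059  0.26582486] [-0.7   0.47  0.3   1.41  0.    0.87] [ 0.54373848 -0.29088268  0.38658515]
```

View pics/w6.png

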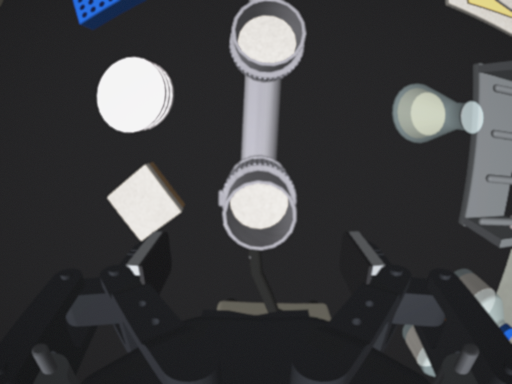

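The wrist view shows the end funnel's rim centred near (260,210) and the middle funnel's near (268,40). I'll fit the rim and cross it with the top view's ray.

```bash
python3 - <<'E'
from h import *
from workcell import env, eyes
c=dict(np.load("pics/w6.npz"));T=dict(np.load("pics/top0.npz"))
def close(o1,d1,o2,d2):
    A=np.c_[d1,-d2];k=np.linalg.lstsq(A,o2-o1,rcond=None)[0];p,q=o1+k[0]*d1,o2+k[1]*d2;return (p+q)/2,np.linalg.norm(p-q)
for w,t in(((260,210),(395,181.2)),((268,40),(346,179.5))):
    o=-c["R"].T@c["t"];d=wplane(c,*w,.19)-o
    X,e=close(o,d,*ray(T,*t));print(X.round(4),e.round(4),wplane(c,*w,.192).round(4),wplane(c,*w,.178).round(4))
s=env.get_state();print(s["tcp_pos"],delta(s,tuple(wplane(c,260,210,.192)[:2])+(.149,),np.pi/2))
E
```

```text
[ 0.5479 -0.3667  0.1641] 0.0015 [ 0.5473 -0.3579  0.192 ] [ 0.5475 -0.3627  0.178 ]
[ 0.5531 -0.2336  0.1527] 0.0008 [ 0.5519 -0.2432  0.192 ] [ 0.5525 -0.2397  0.178 ]
[ 0.54497914 -0.35563059  0.26582486] (array([-0.0023,  0.0022,  0.1168]), np.float64(0.003))
```

Converted, 0.1155 m is 0.231, -0.0025 m is -0.005.

```bash
python3 nudge.py '-0.005 0.003 0.08 0 0 0
-0.005 0.003 0.16 0 0 0
-0.005 0.003 0.21 0 0 0
-0.005 0.003 0.231 0 0 0
-0.005 0.003 0.231 0 0 0
-0.005 0.003 0.231 0 0 0'
python3 nudge.py '0 0 0 0 0 0
0 0 0 0 0 0
0 0 0 0 0 0
0 0 0 0 0 0
0 0 0 0 0 0' 0.045 40
python3 -c "
from workcell import env, eyes
s=env.get_state();print(s['joint_pos'].round(3),s['wrist_force'],s['ft_torque'])"
```

```text
clock: 10.18
tcp_pos: [0.547, -0.3599, 0.1516]
orientation: [0.001, 0.707, 0.708, 0.0]
wrist_force: [-0.6, 0.0, -0.1]
finger_gap: 0.0851
grip_force: 0.0
clock: 10.8
tcp_pos: [0.5465, -0.3602, 0.1514]
orientation: [0.001, 0.707, 0.707, -0.0]
wrist_force: [-0.4, 0.4, 5.6]
finger_gap: 0.0584
grip_force: 40.8
[-0.705  0.508  0.088  1.148 -0.     0.865] [-0.41819727  0.36397453  5.59764021] [ 0.04271444  0.2588792  -0.00053584]
```

Converted, 0.002 m is 0.004, 0.06 rad is 0.03.

```bash
python3 nudge.py '0 0 0.004 0 0 0
0 0 0.004 0 0 0.015
0 0 0.004 0 0 0.03
0 0 0.004 0 0 0.05' - 60
python3 -c "
from workcell import env, eyes
s=env.get_state();print(s['joint_pos'].round(3),s['wrist_force'],s['ft_torque'])"
```

```text
clock: 11.3
tcp_pos: [0.5471, -0.3611, 0.1513]
orientation: [0.003, 0.742, 0.671, -0.0]
wrist_force: [-0.6, -0.1, 12.8]
finger_gap: 0.0581
grip_force: 59.2
[-7.050e-01  5.070e-01  8.600e-02  1.144e+00 -1.000e-03  9.660e-01] [-0.64409466 -0.05209534 12.84966661] [-0.01760864  0.60448134  0.20487738]
```

Converted, 0.2 rad is 0.1.

```bash
for i in 1; do python3 nudge.py '0 0 0 0 0 0.02
0 0 0 0 0 0.04
0 0 0 0 0 0.06
0 0 0 0 0 0.08
0 0 0 0 0 0.1'; done
python3 -c "
from workcell import env, eyes
s=env.get_state();print(s['joint_pos'].round(3),s['wrist_force'],s['ft_torque'])"
```

```text
clock: 11.92
tcp_pos: [0.5472, -0.3611, 0.1513]
orientation: [0.003, 0.805, 0.593, 0.0]
wrist_force: [-1.3, 0.5, 12.8]
finger_gap: 0.0586
grip_force: 59.1
[-7.050e-01  5.070e-01  8.600e-02  1.144e+00 -1.000e-03  1.166e+00] [-1.28153741  0.54780294 12.82716394] [0.07325252 0.46071069 0.30649086]
```

Converted, 0.2 rad is 0.1.

```bash
python3 nudge.py '0 0 0 0 0 0.02
0 0 0 0 0 0.04
0 0 0 0 0 0.06
0 0 0 0 0 0.08
0 0 0 0 0 0.1'
python3 -c "
from workcell import env, eyes
s=env.get_state();print(s['joint_pos'].round(3),s['wrist_force'],s['ft_torque'])"
```

```text
clock: 12.55
tcp_pos: [0.5475, -0.3612, 0.1514]
orientation: [0.003, 0.86, 0.51, 0.001]
wrist_force: [-0.7, -0.3, 12.1]
finger_gap: 0.0583
grip_force: 59.1
[-7.050e-01  5.070e-01  8.700e-02  1.144e+00 -1.000e-03  1.366e+00] [-0.74086063 -0.32852395 12.12746867] [-0.04336168  0.39004201  0.19523355]
```

Converted, 0.2 rad is 0.1.

```bash
python3 nudge.py '0 0 0 0 0 0.02
0 0 0 0 0 0.04
0 0 0 0 0 0.06
0 0 0 0 0 0.08
0 0 0 0 0 0.1'
python3 -c "
from workcell import env, eyes
s=env.get_state();print(s['joint_pos'].round(3),s['wrist_force'],s['ft_torque'])"
```

```text
clock: 13.18
tcp_pos: [0.5475, -0.361, 0.1513]
orientation: [0.003, 0.907, 0.422, 0.001]
wrist_force: [-1.7, -0.4, 12.3]
finger_gap: 0.0575
grip_force: 59.2
[-0.705  0.507  0.087  1.144 -0.     1.566] [-1.72941516 -0.36301984 12.3113792 ] [0.08016463 0.32238811 0.25627708]
```

Converted, 0.2 rad is 0.1.

```bash
python3 nudge.py '0 0 0 0 0 0.02
0 0 0 0 0 0.04
0 0 0 0 0 0.06
0 0 0 0 0 0.08
0 0 0 0 0 0.1'
python3 -c "
from workcell import env, eyes
s=env.get_state();print(s['joint_pos'].round(3),s['wrist_force'],s['ft_torque'])"
```

```text
clock: 13.8
tcp_pos: [0.5477, -0.3613, 0.1513]
orientation: [0.003, 0.944, 0.329, 0.002]
wrist_force: [-0.7, -1.5, 12.0]
finger_gap: 0.0581
grip_force: 59.3
[-7.050e-01  5.070e-01  8.700e-02  1.144e+00 -1.000e-03  1.766e+00] [-0.65012301 -1.50254581 12.0053681 ] [-0.04489712  0.19829133  0.2098363 ]
```

Converted, 0.2 rad is 0.1.

```bash
python3 nudge.py '0 0 0 0 0 0.02
0 0 0 0 0 0.04
0 0 0 0 0 0.06
0 0 0 0 0 0.08
0 0 0 0 0 0.1'
python3 -c "
from workcell import env, eyes
s=env.get_state();print(s['joint_pos'].round(3),s['wrist_force'],s['ft_torque'])"
```

```text
clock: 14.42
tcp_pos: [0.5477, -0.3605, 0.1488]
orientation: [0.001, 0.972, 0.233, 0.002]
wrist_force: [3.8, -0.2, -0.8]
finger_gap: 0.0581
grip_force: 61.1
[-7.050e-01  5.100e-01  8.500e-02  1.141e+00  1.000e-03  1.966e+00] [ 3.77235494 -0.19191901 -0.80038878] [-0.15222941 -0.82539611  0.01450541]
```

The force fell away and z dropped, so the keyways have found the pins. Next I'll push down.

Converted, 0.006 m is 0.012, 0.004 m is 0.008.

```bash
python3 nudge.py '0 0 0.004 0 0 0
0 0 0.008 0 0 0
0 0 0.012 0 0 0
0 0 0.012 0 0 0
0 0 0.012 0 0 0' - 90
python3 -c "
from workcell import env, eyes
s=env.get_state();print(s['joint_pos'].round(3),s['wrist_force'],s['ft_torque'])"
```

```text
clock: 15.05
tcp_pos: [0.5477, -0.3606, 0.1431]
orientation: [0.002, 0.972, 0.234, 0.002]
wrist_force: [4.2, -1.5, 3.5]
finger_gap: 0.0574
grip_force: 95.6
[-7.050e-01  5.130e-01  7.500e-02  1.129e+00  1.000e-03  1.964e+00] [ 4.18586092 -1.510736    3.54396775] [-0.37950503 -0.96629095 -0.04402426]
```

Converted, 0.009 m is 0.018, 0.008 m is 0.016.

```bash
python3 nudge.py '0 0 0.004 0 0 0
0 0 0.008 0 0 0
0 0 0.012 0 0 0
0 0 0.016 0 0 0
0 0 0.018 0 0 0
0 0 0.018 0 0 0
0 0 0.018 0 0 0'
python3 -c "
from workcell import env, eyes
s=env.get_state();print(s['joint_pos'].round(3),s['wrist_force'],s['ft_torque'])"
```

```text
clock: 15.92
tcp_pos: [0.5478, -0.3606, 0.1382]
orientation: [0.003, 0.972, 0.234, 0.002]
wrist_force: [0.5, 2.5, 23.2]
finger_gap: 0.0573
grip_force: 97.7
[-7.050e-01  5.140e-01  6.400e-02  1.114e+00  1.000e-03  1.964e+00] [ 0.49268888  2.5423461  23.15353047] [ 0.88192686  0.40751748 -0.17066854]
```

Converted, 0.003 m is 0.006, 0.002 m is 0.004.

```bash
python3 nudge.py '0 0 0.002 0 0 0
0 0 0.004 0 0 0
0 0 0.006 0 0 0
0 0 0.006 0 0 0
0 0 0.006 0 0 0'
python3 - <<'E'
from workcell import env, eyes
from h import *
s=env.get_state();print(s['tcp_pos'],s['joint_pos'].round(3),s['wrist_force'],s['ft_torque'])
S=eyes.read_camera("side");T=eyes.read_camera("top");c=eyes.read_camera("wrist")
np.savez("pics/endS.npz",**S);np.savez("pics/endT.npz",**T)
cv2.imwrite("pics/end.png",np.hstack([cv2.resize(S["image"][80:180,220:320,::-1],(400,400),interpolation=2),cv2.resize(c["image"][:,:,::-1],(400,300)).__class__ and cv2.copyMakeBorder(cv2.resize(c["image"][:,:,::-1],(400,300)),0,100,0,0,0)]))
E
```

```text
clock: 16.55
tcp_pos: [0.5479, -0.3606, 0.1381]
orientation: [0.004, 0.972, 0.234, 0.003]
wrist_force: [-4.6, 5.4, 37.2]
finger_gap: 0.0573
grip_force: 99.1
[ 0.54788971 -0.36058437  0.13810659] [-7.050e-01  5.120e-01  6.200e-02  1.111e+00  1.000e-03  1.964e+00] [-4.6474146   5.38852338 37.22962267] [ 1.8611118   1.30632205 -0.04461021]
```

View pics/end.png

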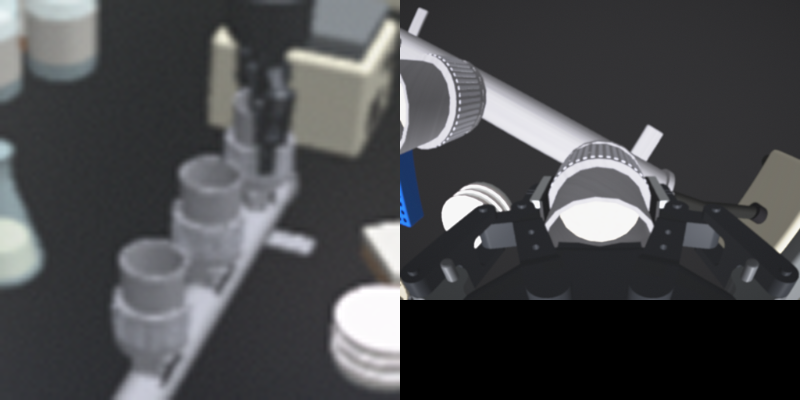

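The funnel is on its hard stop: the last 3 mm of command moved it only 0.1 mm while the force rose 14 N. It sits level in the fingers. I'll ease the push a little, check it, and hand in.

Converted, -0.0015 m is -0.003, -0.001 m is -0.002.

```bash
python3 nudge.py '0 0 -0.002 0 0 0
0 0 -0.003 0 0 0
0 0 -0.003 0 0 0
0 0 -0.003 0 0 0'
python3 - <<'E'
from workcell import env, eyes
from h import *
s=env.get_state();print(s['tcp_pos'],s['wrist_force'],s['grip_force'])
T=dict(np.load("pics/endT.npz"));S=dict(np.load("pics/endS.npz"))
for a,_,_ in blue(T["image"]):
    for b,_,_ in blue(S["image"]):
        X,e=tri(T,a,S,b)
        if e<3 and .15<X[2]<.25: print(X.round(4),round(e,2))
E
```

```text
clock: 17.2
tcp_pos: [0.5479, -0.3606, 0.1381]
orientation: [0.003, 0.972, 0.234, 0.003]
wrist_force: [-2.3, 3.9, 30.2]
finger_gap: 0.0578
grip_force: 98.2
[ 0.54789213 -0.36060725  0.13813391] [-2.30432932  3.92301808 30.2349855 ] 98.22726432234049
[0.6058 0.43   0.197 ] 0.1
[0.6081 0.3435 0.1945] 0.02
[0.6089 0.2573 0.1951] 0.13
[0.61   0.1735 0.1959] 0.44
```

```bash
python3 -c "
from workcell import env, eyes
print(env.hand_in())"
```

```text
the job is handed in; nothing more can be done
None
```

Handed in at about 17 s on the robot's clock (no verdict was returned): the bottle stands upright in the gap, about 1 mm from the middle by the cameras, and the funnel dropped over its pins and is held on its hard stop, still gripped, with about 30 N of push.

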